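# Load the label roll into its stand

## Robot

A 7-joint arm with a two-finger parallel gripper is mounted at the origin on a cart in front of the work surface, level with it; the furniture and walls round the work are solid. World frame = base frame: x ahead of the robot, y to its left, z up, the work surface at z = 0. Lengths are in mm, angles in degrees, forces in N, time in s.
With the tool pointing down it reaches from about 350 to 775 mm from the base axis. Payload 3.1 kg.
Tool frame: the origin (TCP) lies at the very end of the fingers, on their centre line; the grasp point (between the pads) lies 19 mm behind it (ctrl.tcp_to_grasp is the distance from the TCP to the grasp point, in mm); z points along the fingers, y is the line along which they close (so a half turn about z gives the same grasp; the last joint's range is limited). The gripper opens to 85 mm and grips with 20 to 120 N. Pads are 22 mm wide; open, the fingers measure 114 mm over their backs; the gripper's body (76 mm by 85 mm) begins 54 mm behind the grasp point. The pads swing forward as they close: fully open they stand 13 mm farther back than shut.
Start: joints at [63.043, 17.813, 0.802, 86.603, -0.252, 75.585, -1.558], TCP at [228.712, -500.208, 231.304] pointing down, gripper open.
Joint ranges: [-154.91, 154.91], [-16.99, 109.72], [-72.82, 74.43], [7.12, 147.25], [-82.49, 262.49], [11.32, 116.49], [-174.64, 174.64]. Speed limits (degrees/s): [159.86, 159.86, 180, 180, 180, 180, 180].

## Interface

Orientations are given as [roll, pitch, yaw] about the fixed x, y, z axes, in that order (R = Rz(yaw) Ry(pitch) Rx(roll)).
In Python, from bench import ctrl gives the robot as it stands.
- The arm moves only by the tool move_arm, never from a script. Its argument "deltas" is a list of rows, each a list of 3 entries, a list of its own where there are three numbers: the opening, from 0 (shut) to 1 (fully open), then the shift along the tool's x, y, z as a fraction of full scale, then the turn, a rotation vector about the tool's x, y, z as a fraction of full scale. In form: [[claw, [dx, dy, dz], [rx, ry, rz]], ...]. A call has 1 to 20 rows; each row shifts and turns the commanded pose from where the row before left it, along the tool's axes as they then stand; what a row does not reach is not made up. Full scale, the value 1, is 2.5 cm for a shift and 5 degrees for a turn. A row lasts 1/10 s, in which the tool goes at most 50 mm and 8.59 degrees, less where a joint would pass 70% of its speed; a pose out of reach is approached as far as the arm can. A call with a number of a shift or a turn outside -1 to 1 is refused whole. A call with a gripper value outside its range is refused whole. The fingers move at their own pace and stop on an object; the grip force is fixed at half the most. Time passes only in rows, so rows that do not move let the fingers close. It gives the time, the measured TCP pose, the force, the opening and the grip force at its end, in the units of the state.
- ctrl.state(): the state, without advancing time (a new reading comes with each control period).
- ctrl.read_camera(name): name is "scene" or "top"; returns a dict with "img" (480x640x3 uint8, red, green, blue), "fovy" (degrees; the focal length in pixels is half the picture's height over the tangent of half this angle, whatever the lens; pixels are square), "cx", "cy" (the principal point, pixels), "dist_coeffs" ([k1, k2, p1, p2, k3] as OpenCV has them; the pictures are not rectified), "view" (4x4, takes a point from world to camera coordinates). Camera axes: x right, y down, z forward; pixel columns grow to the right and rows downward; lengths in mm; the calibration is good to about 2 mm. A picture is of the moment at which its call begins. There is no depth.
- ctrl.close_job(): hands the job in; it is judged then, once.
The state is a dict: "time_s": time; "joint_pos": joint angles; "qd": joint speeds; "joint_torque": joint torques, N m; "tcp_pos": TCP position; "eef_rot": TCP orientation; "wrist_force": force on the tool from outside, world axes, zero at the start; "torque": the same for the moment, N m; "gripper_width": finger opening in mm; "grip_force": force on a finger pad.
Only numpy, scipy, OpenCV 4.12 (cv2) and the standard library are available. Lean on these libraries where they do the work, as an engineer would, in place of code of your own. Each camera call takes 0.05 s, during which the arm holds its last target. There are 200 camera calls.

## Task

Load the label stand: pick up the spindle that carries the full roll of labels and lower it so that its two bare ends settle into the V-notches of the stand, one end in each, with the roll hanging about midway between them. Let it settle in both notches before you let go, and leave the spindle with the empty core where it lies.

Things in the scene. Friction and masses are not known exactly. Their poses are not given: they have to be found in the camera images.
- roll_spindle: Steel axle, 10 mm thick, 190 mm long, fixed through a white label roll (68 mm diameter, 30 mm wide along the axle); about 0.2 kg. Origin: centre of both. Its y runs along the axle (ends alike); x, z turn as it rolls. Starts standing on the roll's rim, axle level 34 mm up; rolls if pushed. Pinch the roll's flat sides from above: free of parts from 10 to 34 mm above the axle's centre line.
- bare_spindle: The same axle (10 mm thick, 190 mm long) with only an empty cardboard core, 26 mm diameter and 30 mm wide, at its middle. Origin: centre of the axle; y runs along it; it lies 13 mm above the table. Not to be loaded.
- stand: Fixed stand: grey base 76 x 172 x 6 mm; at its y = -72 and +72 mm a frame of bent 8 mm steel rod, 52 mm wide along x, with a V-notch open upward, 44 mm wide (rod centres) at the top, that guides an axle to its middle. Highest part 80 mm above the table. Origin: centre of the base's underside, on the table; z up.
- stand_seat (a point): Point of the stand midway between its two V-notches, 68 mm above the table, where the centre of the axle and roll comes when the axle lies at the bottom of both notches. Axes as the stand's: y from one notch to the other.
Not all that is in view belongs to the job. Leave any blue look-alike of the stand alone.

How it is judged (in metres and radians):
On the way:
1. the axle of the full roll rests on the stand in both notches while the roll is still held (z of roll_spindle in the frame of stand_seat between -0.006 and 0.01 m and distance between roll_spindle and stand_seat below 0.02 m and angle between the y axis of roll_spindle and the y axis of stand, either way round below 0.175 rad and contact force between the fingers and roll_spindle above 0.5 N and contact force between roll_spindle and stand above 0.3 N), for 0.1 s.
At the end, for the whole second after the job is handed in: The full roll's axle lies at rest at the bottom of both V-notches of the stand (height within 5 mm of seated, axle within 10 degrees of the stand's y), its centre within 20 mm of the point midway between the notches; the spindle with the empty core is within 50 mm of where it lay (z of roll_spindle in the frame of stand_seat between -0.005 and 0.005 m and distance between roll_spindle and stand_seat below 0.02 m and angle between the y axis of roll_spindle and the y axis of stand, either way round below 0.175 rad and contact force between roll_spindle and stand above 0.3 N and linear speed of roll_spindle below 0.03 m/s and distance of bare_spindle from where it was at the start of the episode below 0.05 m); the robot touches nothing.
It fails at once if the spindle with the empty core is moved more than 50 mm (distance of bare_spindle from where it was at the start of the episode above 0.05 m).
It also fails if it takes over 35 s, if anything falls off the work surface, if the arm or the gripper's body presses on something with over 40 N, if the wrist force passes 120 N, or if a joint passes its speed limit or range.

## Working session

There is one attempt and no reset: what is moved stays moved. The work goes in short steps, Python scripts to look and compute and a tool call to move; the robot and the scene stay as the last step left them, time stands still between calls to the robot, and variables do not carry over. Pictures are saved under pics/ and viewed, at most 10 in all, crops included, and the job is handed in when it is done.

Besides the shell and the picture viewer there is one more tool, called after "Call:" as a command line: name --argument value ..., lists and objects as JSON in quotes. move_arm: Moves the arm, as the interface text tells. Its arguments: {"type":"object","properties":{"deltas":{"type":"array","items":{"type":"array"}}},"required":["deltas"]}

```bash
mkdir -p pics; cat > h.py <<'E'
import numpy as np, cv2, pickle
from bench import ctrl
def grab(n,f):
    d=ctrl.read_camera(n); pickle.dump(d,open(f'{n}.pkl','wb')); cv2.imwrite(f'pics/{f}.png',d['img'][:,:,::-1]); return d
def K(d):
    f=240/np.tan(np.radians(d['fovy']/2)); return np.array([[f,0,d['cx']],[0,f,d['cy']],[0,0,1.]])
def ray(d,px):
    px=np.array(px,float).reshape(-1,1,2)
    u=cv2.undistortPoints(px,K(d),np.array(d['dist_coeffs'],float)).reshape(-1,2)
    V=np.array(d['view']);R=V[:3,:3];t=V[:3,3]
    return -R.T@t, np.c_[u,np.ones(len(u))]@R
def onz(d,px,z):
    c,r=ray(d,px); return c+r*((z-c[2])/r[:,2])[:,None]
def proj(d,P):
    V=np.array(d['view']); return cv2.projectPoints(np.array(P,float).reshape(-1,1,3),cv2.Rodrigues(V[:3,:3])[0],V[:3,3],K(d),np.array(d['dist_coeffs'],float))[0].reshape(-1,2)
E
python3 - <<'E'
from h import *
for n in('scene','top'):
    d=grab(n,n+'0'); print(n,d['fovy'],d['dist_coeffs'],ray(d,[[320,240]]))
print(ctrl.state())
E
```

```text
scene 45.69993994244394 [-0.13848294  0.          0.          0.          0.        ] (array([ -95.92310503, 1521.44039039,  778.04678896]), array([[ 0.38544063, -0.83074952, -0.40206658]]))
top 50.570531655974705 [-0.13148801  0.          0.          0.          0.        ] (array([ 317.78082179,  187.80965741, 1182.51641237]), array([[ 0.18525548, -0.01539036, -0.98258388]]))
{'time_s': 0.1, 'joint_pos': array([63.0429193 , 17.85788688,  0.80250482, 86.68353472, -0.25321785,
       75.58655337, -1.55795508]), 'qd': array([-0.08008943, -0.0617771 , -0.05090428, -0.18068039, -0.02365014,
       -0.03604969, -0.04614415]), 'joint_torque': array([ 7.05833791e-04, -3.80855656e+01,  1.46640320e-01, -2.31245130e+01,
        1.23171334e-02,  8.04171839e-03, -5.14981870e-07]), 'tcp_pos': array([ 228.40524905, -499.58983309,  230.30490147]), 'eef_rot': array([-1.79873876e+02,  4.40892806e-03,  2.45717138e+01]), 'wrist_force': array([0.90244486, 0.37553615, 0.24397926]), 'torque': array([ 0.02966189, -0.00860804, -0.02240581]), 'grip_force': 0.0, 'gripper_width': 85.35210398064848}
```

View pics/top0.png

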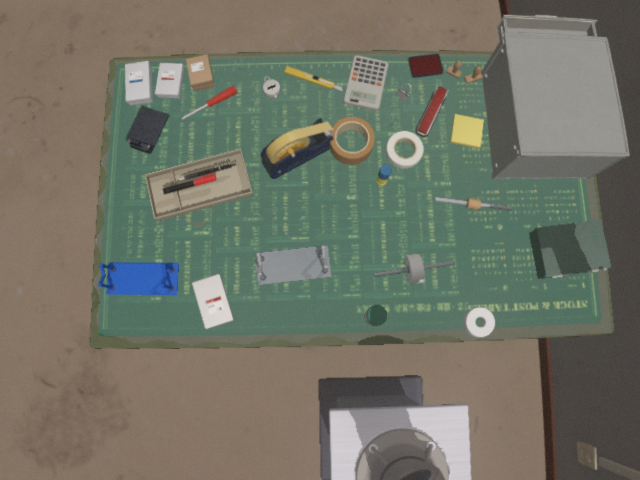

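View pics/scene0.png

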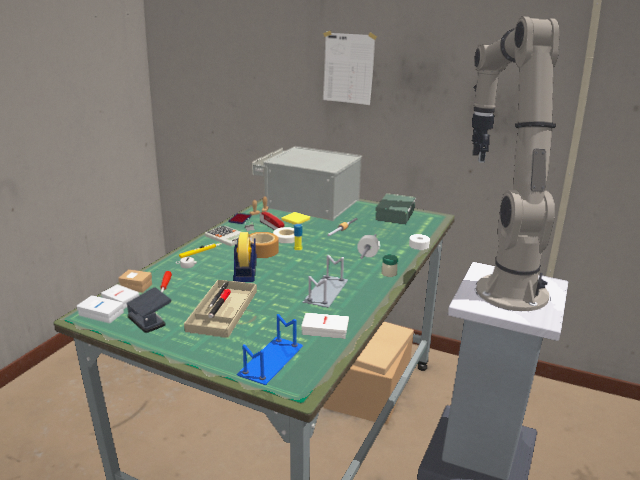

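The top view shows the full roll at (415,268), the bare spindle with its orange core at (475,204), the grey stand at (292,265) and the blue decoy at (140,278). The scene view shows the roll at (368,246) and the stand at (325,282). Next I'll enlarge both pictures.

```bash
python3 - <<'E'
from h import *
t=cv2.imread('pics/top0.png');s=cv2.imread('pics/scene0.png')
a=cv2.resize(t[235:300,245:465],(792,234),interpolation=cv2.INTER_CUBIC)
b=cv2.resize(s[220:320,290:400],(396,360),interpolation=cv2.INTER_CUBIC)
o=np.zeros((594,792,3),np.uint8);o[:234]=a;o[234:594,:396]=b;cv2.imwrite('pics/crop.png',o)
d=pickle.load(open('top.pkl','rb'))
print(onz(d,[[292,265],[475,204],[570,250],[376,315]],0).round(), onz(d,[415,268],34).round())
E
```

```text
[[ 482.  236.    0.]
 [ 622. -211.    0.]
 [ 503. -445.    0.]
 [ 361.   44.    0.]] [[464. -46.  34.]]
```

View pics/crop.png

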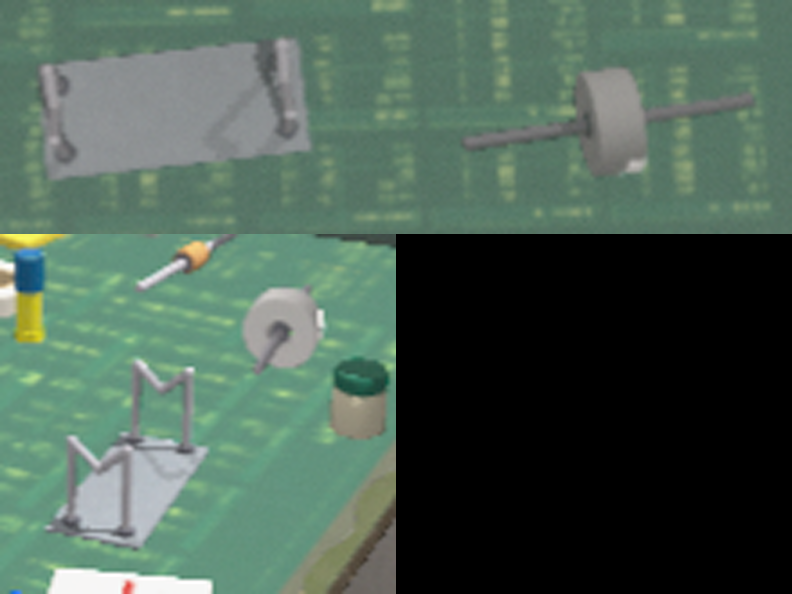

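```bash
python3 - <<'E'
from h import *
d=pickle.load(open('top.pkl','rb'));s=pickle.load(open('scene.pkl','rb'))
def mask(dd,x0,y0,x1,y1,sat):
    h=cv2.cvtColor(dd['img'],cv2.COLOR_RGB2HSV); m=np.zeros(h.shape[:2],np.uint8)
    m[y0:y1,x0:x1]=(h[y0:y1,x0:x1,1]<sat); 
    n,l,st,_=cv2.connectedComponentsWithStats(m*1,connectivity=8); k=1+np.argmax(st[1:,4]); return l==k
# axle
m=mask(d,360,245,465,295,75); ys,xs=np.nonzero(m); 
print('roll bbox',xs.min(),xs.max(),ys.min(),ys.max())
sel=(xs<402)|(xs>428)
P=onz(d,np.c_[xs,ys][sel],34)[:,:2]; c=P.mean(0);u=np.linalg.svd(P-c)[2][0];u*=np.sign(u[1]);t=(P-c)@u
mid=c+u*(t.max()+t.min())/2; print('axle len',np.ptp(t),'mid',mid,'dir',u,np.degrees(np.arctan2(-u[0],u[1])))
# stand
m=mask(d,245,240,335,292,60);ys,xs=np.nonzero(m);P=onz(d,np.c_[xs,ys],6)[:,:2].astype(np.float32)
r=cv2.minAreaRect(P);print('stand',r)
C=onz(d,np.array([[40,66],[50,180],[311,150],[298,40]])/3.6+[245,235],6)[:,:2];print(C.round(1),C.mean(0))
e=C[[0,1]].mean(0)-C[[2,3]].mean(0);print('L',np.linalg.norm(e),np.degrees(np.arctan2(-e[0],e[1])),'W',np.linalg.norm(C[0]-C[1]),np.linalg.norm(C[2]-C[3]))
C2=onz(s,np.array([[47,530],[139,546],[209,448]])/3.6+[290,220-65],6)[:,:2];print('scene corners',C2.round(1))
# notches, triangulated manually
for z in(56,60,62,):print(z,onz(s,np.array([[98,470],[163,390]])/3.6+[290,155],z)[:,:2].round(1))
E
```

```text
roll bbox 360 464 245 294
axle len 244.98369777177217 mid [461.09440127 -41.5324231 ] dir [0.02330925 0.9997283 ] -1.335642489462204
stand ((473.20294189453125, 239.01724243164062), (103.63078308105469, 199.04151916503906), 2.364920139312744)
[[510.9 320. ]
 [436.3 313.6]
 [452.2 144.9]
 [524.6 151.4]] [481.00921421 232.48330027]
L 169.29978958935945 5.020765247694498 W 74.85608739486307 72.64981801024207
scene corners [[505.6 325.6]
 [434.2 315.6]
 [448.8 147.1]]
56 [[473.3 306.5]
 [485.4 160.5]]
60 [[470.1 313.2]
 [482.1 168. ]]
62 [[468.5 316.6]
 [480.5 171.8]]
```

```bash
cat >> h.py <<'E'
def mask(dd,x0,y0,x1,y1,th=7):
    im=cv2.resize(dd['img'][y0:y1,x0:x1],None,fx=4,fy=4,interpolation=cv2.INTER_CUBIC).astype(float)
    m=((im[:,:,1]-im[:,:,0])<th).astype(np.uint8)
    m=cv2.morphologyEx(m,cv2.MORPH_OPEN,np.ones((5,5)))
    n,l,st,_=cv2.connectedComponentsWithStats(m); k=1+np.argmax(st[1:,4]); ys,xs=np.nonzero(l==k)
    return np.c_[(xs+.5)/4-.5+x0,(ys+.5)/4-.5+y0]
E
python3 - <<'E'
from h import *
d=pickle.load(open('top.pkl','rb'));s=pickle.load(open('scene.pkl','rb'))
im=d['img'];print(im[270,390],im[250,390],im[265,290],im[270,412])
for th in(0,7,14):
    p=mask(d,360,240,470,300,th); sel=(p[:,0]<402)|(p[:,0]>428)
    P=onz(d,p[sel],34)[:,:2]; c=P.mean(0);u=np.linalg.svd(P-c,full_matrices=False)[2][0];u*=np.sign(u[1]);t=(P-c)@u
    mid=c+u*(t.max()+t.min())/2; print('axle len',np.ptp(t),'mid',mid,np.degrees(np.arctan2(-u[0],u[1])))
    p=mask(d,245,236,340,295,th);print('stand',cv2.minAreaRect(onz(d,p,6)[:,:2].astype(np.float32)))
    p=mask(s,300,250,352,310,th);h=cv2.convexHull(p.astype(np.float32))[:,0];print('scene stand corners',onz(s,[h[h[:,0].argmin()],h[h[:,1].argmax()],h[h[:,0].argmax()]],6)[:,:2].round(1).tolist())
E
```

```text
[ 90 108  98] [ 85 115  99] [141 143 144] [144 143 139]Traceback (most recent call last):
  File "<stdin>", line 6, in <module>
  File "h.py", line 13, in onz
    c,r=ray(d,px); return c+r*((z-c[2])/r[:,2])[:,None]
        ~~~^^^^^^
  File "h.py", line 9, in ray
    u=cv2.undistortPoints(px,K(d),np.array(d['dist_coeffs'],float)).reshape(-1,2)
      ~~~~~~~~~~~~~~~~~~~^^^^^^^^^^^^^^^^^^^^^^^^^^^^^^^^^^^^^^^^^^
cv2.error: OpenCV(4.12.0) /io/opencv/modules/calib3d/src/undistort.dispatch.cpp:347: error: (-215:Assertion failed) CV_IS_MAT(_src) && CV_IS_MAT(_dst) && (_src->rows == 1 || _src->cols == 1) && (_dst->rows == 1 || _dst->cols == 1) && _src->cols + _src->rows - 1 == _dst->rows + _dst->cols - 1 && (CV_MAT_TYPE(_src->type) == CV_32FC2 || CV_MAT_TYPE(_src->type) == CV_64FC2) && (CV_MAT_TYPE(_dst->type) == CV_32FC2 || CV_MAT_TYPE(_dst->type) == CV_64FC2) in function 'cvUndistortPointsInternal'
```

```bash
python3 - <<'E'
from h import *
d=pickle.load(open('top.pkl','rb'));s=pickle.load(open('scene.pkl','rb'))
for th in(12,15,18):
    p=mask(d,360,240,470,300,th); sel=(p[:,0]<402)|(p[:,0]>428)
    if sel.sum()>20:
        P=onz(d,p[sel],34)[:,:2]; c=P.mean(0);u=np.linalg.svd(P-c,full_matrices=False)[2][0];u*=np.sign(u[1]);t=(P-c)@u
        mid=c+u*(t.max()+t.min())/2; print('axle len',np.ptp(t),'mid',mid,np.degrees(np.arctan2(-u[0],u[1])))
    p=mask(d,245,236,340,295,th);r=cv2.minAreaRect(onz(d,p,6)[:,:2].astype(np.float32));print('stand',r)
    p=mask(s,300,250,352,310,th);h=cv2.convexHull(p.astype(np.float32))[:,0];print('scene stand corners',onz(s,[h[h[:,0].argmin()],h[h[:,1].argmax()],h[h[:,0].argmax()]],6)[:,:2].round(1).tolist())
# manual axle ends
for z in(34,):
  A=onz(d,[[375,275],[453.9,262.8]],z)[:,:2];e=A[0]-A[1];print('manual',A.round(1),A.mean(0),np.linalg.norm(e),np.degrees(np.arctan2(-e[0],e[1])))
# disc in scene: centre of front face
A=onz(s,np.array([[281,333],[259,370]])/3.6+[290,155],34);print('scene axle root,end',A.round(1))
E
```

```text
axle len 189.5927920271895 mid [463.68843805 -43.46029302] 7.294433164895001
stand ((482.7607116699219, 234.69503784179688), (75.6203384399414, 171.40200805664062), 5.148731231689453)
scene stand corners [[506.3, 323.9], [436.7, 316.6], [450.9, 154.7]]
axle len 189.92859998517702 mid [463.68735955 -43.53291475] 7.289252398635465
stand ((482.6498107910156, 234.69430541992188), (76.30784606933594, 171.76705932617188), 5.212004661560059)
scene stand corners [[506.9, 324.2], [436.7, 316.6], [450.2, 154.4]]
axle len 190.96319831418742 mid [463.63648806 -43.4908406 ] 7.298336074262344
stand ((482.6826477050781, 234.66180419921875), (77.13399505615234, 172.76744079589844), 5.086084365844727)
scene stand corners [[506.9, 324.2], [436.1, 317.8], [449.6, 155.8]]
manual [[ 450.6   46.4]
 [ 474.2 -138.3]] [462.37620128 -45.93389205] 186.1637564021107 7.297626046046671
scene axle root,end [[457.1 -33.6  34. ]
 [446.5  46.2  34. ]]
```

Call:
move_arm --deltas '[[1, [0, 0, 0], [0, 0, 0.86]], [1, [0, 0, 0], [0, 0, 0.86]], [1, [0, 0, 0], [0, 0, 0.86]], [1, [0, 0, 0], [0, 0, 0.87]], [1, [0.4, -0.6, 0], [0, 0, 0]], [1, [0.583, -0.845, 0], [0, 0, 0]], [1, [0.583, -0.845, 0], [0, 0, 0]], [1, [0.583, -0.845, 0], [0, 0, 0]], [1, [0.583, -0.845, 0], [0, 0, 0]], [1, [0.583, -0.845, 0], [0, 0, 0]], [1, [0.583, -0.845, 0], [0, 0, 0]], [1, [0.583, -0.845, 0.2], [0, 0, 0]], [1, [0.583, -0.845, 0.2], [0, 0, 0]], [1, [0.583, -0.845, 0.2], [0, 0, 0]], [1, [0.583, -0.845, 0.2], [0, 0, 0]], [1, [0.583, -0.845, 0.2], [0, 0, 0]], [1, [0.583, -0.845, 0.2], [0, 0, 0]], [1, [0.583, -0.845, 0.2], [0, 0, 0]], [1, [0.583, -0.845, 0.2], [0, 0, 0]], [1, [0.583, -0.845, 0.2], [0, 0, 0]]]'

```text
time_s: 2.1
tcp_pos: [413.1, -140.9, 185.7]
eef_rot: [-180.0, 0.0, 7.3]
wrist_force: [0.6, 0.1, 1.4]
gripper_width: 85.7
grip_force: 0.0
```

Call:
move_arm --deltas '[[1, [0.5, -0.73, 0.4], [0, 0, 0]], [1, [0.5, -0.73, 0.4], [0, 0, 0]], [1, [0.5, -0.73, 0.4], [0, 0, 0]], [1, [0.5, -0.73, 0.4], [0, 0, 0]], [1, [0.5, -0.73, 0.4], [0, 0, 0]], [1, [0, 0, 0.5], [0, 0, 0]], [1, [0, 0, 0], [0, 0, 0]], [1, [0, 0, 0], [0, 0, 0]]]'

```text
time_s: 2.9
tcp_pos: [462.6, -44.8, 123.3]
eef_rot: [180.0, 0.1, 7.2]
wrist_force: [0.1, -0.2, 0.5]
gripper_width: 85.4
grip_force: 0.0
```

```bash
python3 - <<'E'
from h import *
s=grab('scene','s1');d=grab('top','t1')
a=cv2.resize(s['img'][170:290,310:430],(600,600));b=0
cv2.imwrite('pics/c1.png',a[:,:,::-1]); print(ctrl.state()['tcp_pos'])
E
```

```text
[463.46617856 -44.80074106 124.15654708]
```

View pics/c1.png

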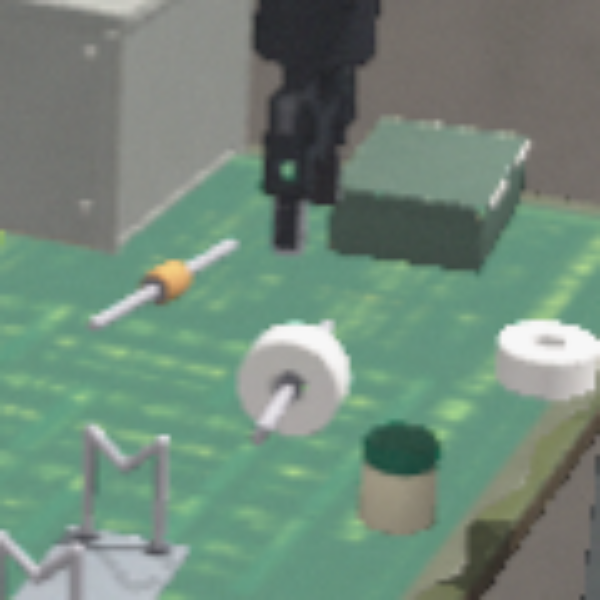

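The crop shows the open gripper straight above the roll (fingertips near (288,245), roll at (295,378)), and nothing has been disturbed. I'll descend and pinch.

Call:
move_arm --deltas '[[1, [0, -0.05, 0.6], [0, 0, 0]], [1, [0, 0, 0.6], [0, 0, 0]], [1, [0, 0, 0.6], [0, 0, 0]], [1, [0, 0, 0.6], [0, 0, 0]], [1, [0, 0, 0.4], [0, 0, 0]], [1, [0, 0, 0.4], [0, 0, 0]], [1, [0, 0, 0], [0, 0, 0]], [1, [0, 0, 0], [0, 0, 0]], [0.6, [0, 0, 0], [0, 0, 0]], [0.4, [0, 0, 0], [0, 0, 0]], [0, [0, 0, 0], [0, 0, 0]], [0, [0, 0, 0], [0, 0, 0]], [0, [0, 0, 0], [0, 0, 0]], [0, [0, 0, 0], [0, 0, 0]], [0, [0, 0, 0], [0, 0, 0]]]'

```text
time_s: 4.5
tcp_pos: [464.0, -42.1, 44.3]
eef_rot: [180.0, -0.1, 7.3]
wrist_force: [-0.7, -0.7, 4.7]
gripper_width: 29.0
grip_force: 59.6
```

Call:
move_arm --deltas '[[0, [0, 0, -0.2], [0, 0, 0]], [0, [0, 0, -0.5], [0, 0, 0]], [0, [0, 0, -0.6], [0, 0, 0]], [0, [0, 0, -0.6], [0, 0, 0]], [0, [0, 0, -0.6], [0, 0, 0]], [0, [0, 0, -0.6], [0, 0, 0]], [0, [0, 0, -0.6], [0, 0, 0]], [0, [0, 0, -0.3], [0, 0, 0]], [0, [0, 0, 0], [0, 0, 0]], [0, [0, 0, 0], [0, 0, 0]]]'

```text
time_s: 5.5
tcp_pos: [462.8, -42.2, 143.4]
eef_rot: [-180.0, 0.1, 7.3]
wrist_force: [0.5, 0.3, -2.3]
gripper_width: 29.0
grip_force: 59.3
```

```bash
python3 - <<'E'
from h import *
s=grab('scene','s2');d=grab('top','t2')
a=cv2.resize(s['img'][170:290,310:430],(600,600));b=cv2.resize(d['img'][220:300,340:480],(800,457))
cv2.imwrite('pics/c2.png',np.vstack([cv2.resize(a[100:400,:],(800,400))[:300],cv2.resize(b,(800,300))])[:,:,::-1]); st=ctrl.state();print(st['tcp_pos'],st['wrist_force'],st['gripper_width'])
E
```

```text
[462.53073849 -42.17838959 142.93408645] [ 0.58745979 -0.49387859 -2.30071032] 29.213415508865626
```

View pics/c2.png

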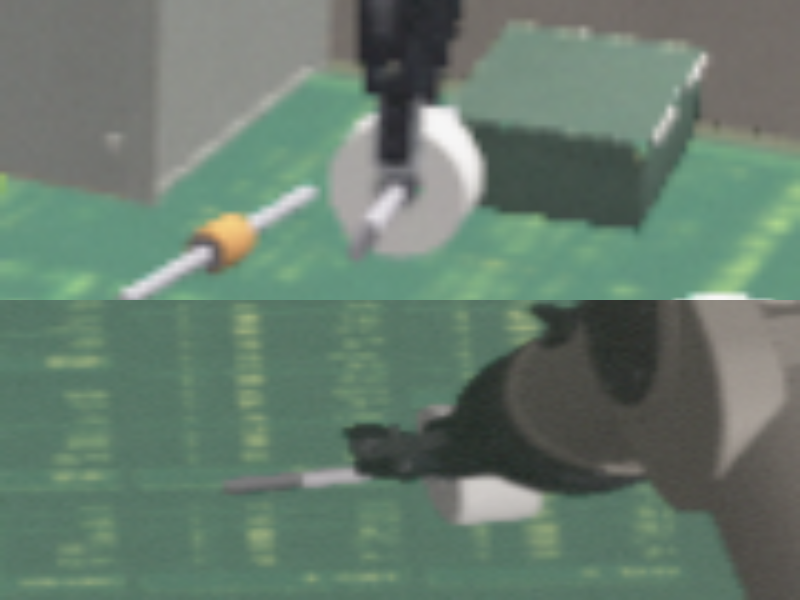

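```bash
python3 - <<'E'
from h import *
d=pickle.load(open('top.pkl','rb'));s=pickle.load(open('scene.pkl','rb'))
print(proj(d,[450.1,50.6,133]),'vs 379.4,270.1 ',proj(s,[450.1,50.6,133]),'vs 364,228.3')
print(onz(d,[379.4,270.1],133),onz(s,[364,228.3],133))
E
```

```text
[[378.58710771 269.67162684]] vs 379.4,270.1  [[361.89195441 228.03311397]] vs 364,228.3
[[449.16008619  48.93485175 133.        ]] [[443.77678565  49.57246233 133.        ]]
```

Call:
move_arm --deltas '[[0, [0, 0, 0], [0, 0, 0.43]], [0, [0.07, -0.4, 0], [0, 0, 0]], [0, [0.129, -0.787, 0], [0, 0, 0]], [0, [0.129, -0.787, 0], [0, 0, 0]], [0, [0.129, -0.787, 0], [0, 0, 0]], [0, [0.129, -0.787, 0], [0, 0, 0]], [0, [0.129, -0.787, 0], [0, 0, 0]], [0, [0.129, -0.787, 0], [0, 0, 0]], [0, [0.129, -0.787, 0], [0, 0, 0]], [0, [0.129, -0.787, 0], [0, 0, 0]], [0, [0.129, -0.787, 0], [0, 0, 0]], [0, [0.129, -0.787, 0], [0, 0, 0]], [0, [0.129, -0.787, 0], [0, 0, 0]], [0, [0.129, -0.787, 0], [0, 0, 0]], [0, [0.129, -0.787, 0], [0, 0, 0]], [0, [0.07, -0.4, 0], [0, 0, 0]], [0, [0, 0, 0], [0, 0, 0]], [0, [0, 0, 0], [0, 0, 0]]]'

```text
time_s: 7.4
tcp_pos: [483.5, 235.7, 143.3]
eef_rot: [179.9, 0.1, 5.2]
wrist_force: [0.6, 0.1, -1.7]
gripper_width: 29.2
grip_force: 59.5
```

```bash
python3 - <<'E'
from h import *
s=grab('scene','s3');d=grab('top','t3')
a=cv2.resize(s['img'][210:310,280:400],(720,600));b=cv2.resize(d['img'][220:300,240:350],(600,436))
cv2.imwrite('pics/c3.png',a[:,:,::-1]); st=ctrl.state();print(st['tcp_pos'],st['eef_rot'],st['wrist_force'],st['gripper_width'])
E
```

```text
[483.9239875  234.85052486 143.48841691] [1.79911147e+02 3.31976663e-02 5.06453444e+00] [-0.14973385 -0.23694083 -2.42150276] 28.541585586421053
```

View pics/c3.png

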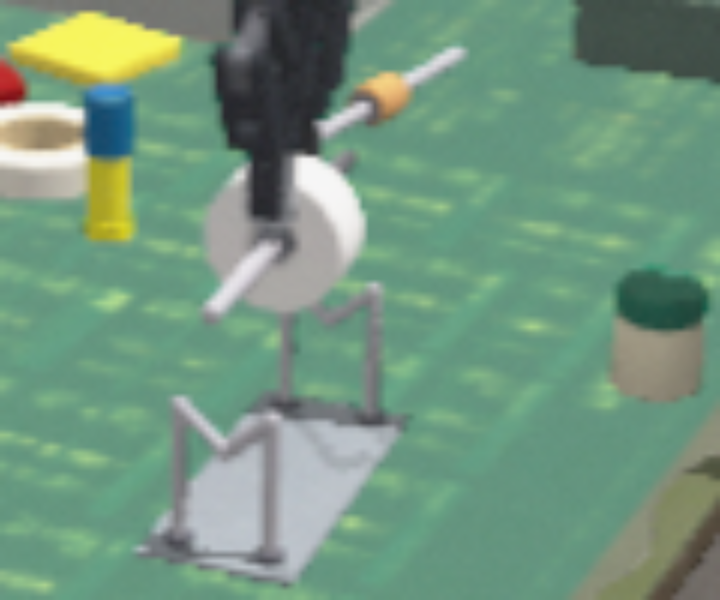

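The roll hangs level above the stand: near axle end at (212,312), near notch at (225,455). I'll lower it most of the way, then go slowly.

Call:
move_arm --deltas '[[0, [0, -0.02, 0.3], [0, 0, 0]], [0, [0, 0, 0.4], [0, 0, 0]], [0, [0, 0, 0.4], [0, 0, 0]], [0, [0, 0, 0.4], [0, 0, 0]], [0, [0, 0, 0.4], [0, 0, 0]], [0, [0, 0, 0.3], [0, 0, 0]], [0, [0, 0, 0.1], [0, 0, 0]], [0, [0, 0, 0.08], [0, 0, 0]], [0, [0, 0, 0], [0, 0, 0]], [0, [0, 0, 0], [0, 0, 0]]]'

```text
time_s: 8.5
tcp_pos: [484.0, 237.3, 84.7]
eef_rot: [-180.0, -0.0, 5.2]
wrist_force: [0.0, -0.1, -2.5]
gripper_width: 29.0
grip_force: 59.5
```

Call:
move_arm --deltas '[[0, [0, 0, 0.08], [0, 0, 0]], [0, [0, 0, 0.08], [0, 0, 0]], [0, [0, 0, 0.06], [0, 0, 0]], [0, [0, 0, 0], [0, 0, 0]], [0, [0, 0, 0], [0, 0, 0]]]'

```text
time_s: 9.0
tcp_pos: [483.5, 237.0, 78.7]
eef_rot: [180.0, 0.0, 5.2]
wrist_force: [-0.7, 0.1, -2.2]
gripper_width: 28.9
grip_force: 59.5
```

Call:
move_arm --deltas '[[0, [0, 0, 0.04], [0, 0, 0]], [0, [0, 0, 0.04], [0, 0, 0]], [0, [0, 0, 0], [0, 0, 0]], [0, [0, 0, 0], [0, 0, 0]]]'

```text
time_s: 9.4
tcp_pos: [483.7, 237.1, 78.4]
eef_rot: [180.0, -0.0, 5.2]
wrist_force: [-3.7, -2.2, 8.6]
gripper_width: 28.9
grip_force: 60.9
```

Call:
move_arm --deltas '[[0, [-0.04, 0, 0.02], [0, 0, 0]], [0, [0, 0, 0], [0, 0, 0]], [0, [0, 0, 0], [0, 0, 0]], [0, [0, 0, 0], [0, 0, 0]]]'

```text
time_s: 9.8
tcp_pos: [483.5, 237.1, 78.3]
eef_rot: [180.0, -0.1, 5.2]
wrist_force: [-3.1, -1.4, 9.4]
gripper_width: 28.8
grip_force: 60.8
```

```bash
python3 - <<'E'
from h import *
s=grab('scene','s4')
a=cv2.resize(s['img'][210:310,280:400],(720,600))
cv2.imwrite('pics/c4.png',a[:,:,::-1]); st=ctrl.state();print(st['tcp_pos'],st['eef_rot'],st['wrist_force'],st['torque'])
E
```

```text
[483.52656537 237.05105091  78.30081388] [ 1.79973440e+02 -1.29952355e-01  5.18152111e+00] [-2.81003053 -1.90112582  8.53628129] [-0.63749485  0.65966493  0.02365824]
```

View pics/c4.png

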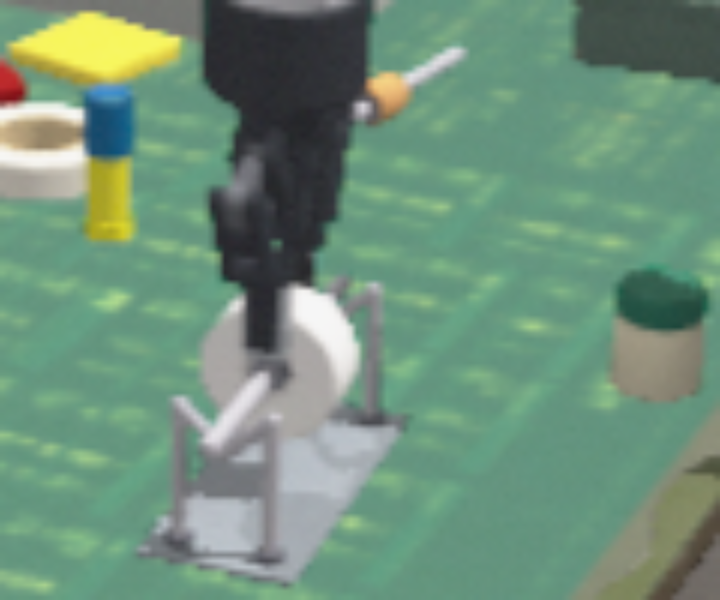

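The near end of the axle lies in its V-notch at about (215,445), the roll is between the frames, and the stand carries about 11 N. I'll release and withdraw upward.

Call:
move_arm --deltas '[[0.45, [0, 0, 0], [0, 0, 0]], [0.55, [0, 0, 0], [0, 0, 0]], [0.7, [0, 0, 0], [0, 0, 0]], [0.7, [0, 0, 0], [0, 0, 0]], [0.7, [0, 0, 0], [0, 0, 0]], [0.7, [0, 0, -0.2], [0, 0, 0]], [0.7, [0, 0, -0.5], [0, 0, 0]], [0.7, [0, 0, -0.8], [0, 0, 0]], [0.7, [0, 0, -0.8], [0, 0, 0]], [0.7, [0, 0, -0.8], [0, 0, 0]], [0.7, [0, 0, -0.8], [0, 0, 0]], [0.7, [0, 0, -0.8], [0, 0, 0]], [0.7, [0, 0, -0.8], [0, 0, 0]], [0.7, [0, 0, 0], [0, 0, 0]], [0.7, [0, 0, 0], [0, 0, 0]]]'

```text
time_s: 11.35
tcp_pos: [482.9, 237.2, 214.6]
eef_rot: [-180.0, -0.1, 5.2]
wrist_force: [0.6, 0.7, -1.0]
gripper_width: 59.5
grip_force: 0.0
```

```bash
python3 - <<'E'
from h import *
s=grab('scene','s5');d=grab('top','t5')
a=cv2.resize(s['img'][220:310,300:375],(400,480));b=cv2.resize(d['img'][235:295,245:345],(400,240))
o=np.zeros((480,800,3),np.uint8);o[:,:400]=a;o[:240,400:]=b
cv2.imwrite('pics/c5.png',o[:,:,::-1]); st=ctrl.state();print(st['time_s'],st['tcp_pos'],st['wrist_force'])
E
```

```text
11.45 [482.12249294 236.54173352 213.03841211] [-0.23338486  0.97986147  1.27183481]
```

View pics/c5.png

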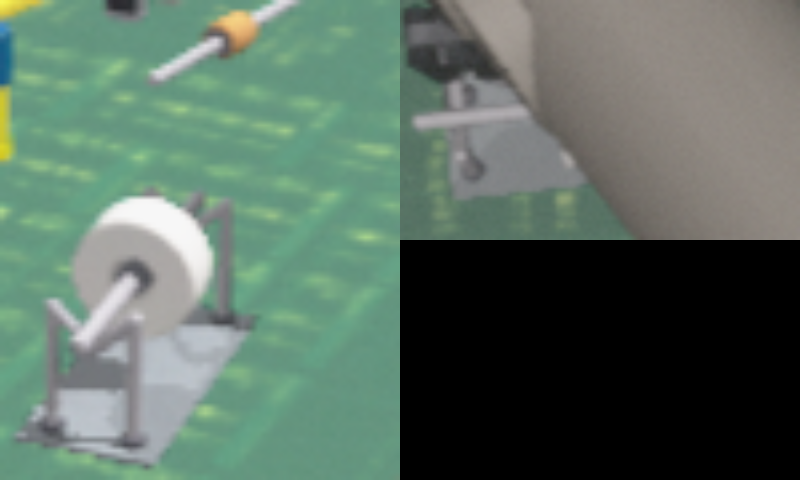

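The scene crop shows the roll seated between the frames, with the near end in its notch at (85,340) and the far end in its notch at (200,205). The bare spindle hasn't moved and the gripper is clear.

```bash
python3 - <<'E'
from h import *
d=pickle.load(open('top.pkl','rb'))
print(onz(d,[249.25,265.5],68),'expect 474,329'); print(ctrl.close_job())
E
```

```text
[[473.7380366  328.27372053  68.        ]] expect 474,329
the job is handed in; nothing more can be done
None
```

The full roll is in the stand with its axle in both V-notches and the roll about midway between them. The bare spindle stayed where it lay, the gripper is clear, and I handed the job in at about 11.5 s; no verdict came back.

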